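# Show the grating disc to the hygiene camera

### The job

First turn the knob on top of the camera stand until its pointer arm reads zero on the dial (the long mark). Then take the grating disc, the one with the many small holes, out of the drain rack and hold it up in the air in front of the inspection camera: its centre on the line of sight 130 mm from the lens, square to the line of sight, cutting side (no hub boss) towards the lens. Finish while holding it there still in the gripper, camera left at zero, and leave the other two discs, the bowl and the mug where they are.

Things in the scene. Friction and masses are not known exactly. Their poses are not given: they have to be found in the camera images.
- stand: Fixed camera stand: round foot 110 mm across, thin column, on top a fixed round dial 90 mm across, upper face 246 mm above the bench. Origin: centre of the foot's underside, on the vertical turning axis; the dial's long zero mark lies on its -x side (x level). Short marks every 10 degrees.
- pan (a joint): Angle of the head (knob, pointer arm and camera turn as one) about the column axis, rad. 0 = pointer arm over the long zero mark; positive = turned clockwise seen from above. Starts 0.5 to 1.1, so turn it counter-clockwise; limits -0.5 and 1.4, no stop at zero. Friction 0.08 N m, stays where left.
- knob_grip (a point): Middle of the knob, a black bar 50 mm long (x), 14 mm wide (y), 32 mm high, centred on the turning axis, from 259 to 291 mm above the bench; this point 275 mm. Pointer arm (top at 254 mm) and camera are on its -x side, below the bar. Pinch it across the 14 mm from above.
- lens (a point): Small inspection camera, 36 mm box with a round lens, hung from the pointer arm 95 mm out from the turning axis. Origin: centre of the lens glass, 217 mm above the bench. It looks along its -x axis, outward from the stand and 25 degrees down; y axis level. With the disc rightly presented, the disc's x axis points along this x axis.
- view (a point): Point in the air on the camera's line of sight, 130 mm in front of the lens, 162 mm above the bench, turning with the camera: where the disc's centre belongs. It has no mark of its own.
- rack: Fixed wire rack on a thin dark mat, 222 mm long (x), 162 wide; three discs in a row at x = -70, 0, 70 mm, axes along its x, cutting sides to +x, centres 81 mm above the bench. Each rests on two wires along x, between upright wires 73 mm high, 40 mm either side of its centre, about 1.5 mm play. Origin: underside centre. Lift a disc straight up 80 mm to clear it.
- grater: Face full of small dark holes in rings; a steel disc on edge in the rack, 140 mm across, 10 mm thick, 280 g, hub boss 36 mm across standing 12 mm out of its back. Origin: lowest point of the rim, mid-thickness; z up, x along the axis out of the cutting side. Place in the row varies. Top of rim 151 mm above the bench; pinch it there from above across the 10 mm, at most 45 mm deep.
- grater_center (a point): Centre of the grating disc (mid-thickness), axes as the disc's.
- slicer: Bystander with one long straight blade and dark slot across its face; a steel disc on edge in the rack, 140 mm across, 10 mm thick, 280 g, hub boss 36 mm across standing 12 mm out of its back. Origin: lowest point of the rim, mid-thickness; z up, x along the axis out of the cutting side.
- blank: Bystander with a smooth face, no holes or blade; a steel disc on edge in the rack, 140 mm across, 10 mm thick, 280 g, hub boss 36 mm across standing 12 mm out of its back. Origin: lowest point of the rim, mid-thickness; z up, x along the axis out of the cutting side.
- bowl: Bystander: glazed bowl, 130 mm across, 45 mm high, on the bench. Origin at the centre of its underside.
- mug: Bystander: white mug, 76 mm across, 90 mm high, on the bench. Origin at the centre of its underside.
Not all that is in view belongs to the job. Leave any green look-alike of the grater alone.

How it is judged:
By the outcome, as a careful person would: the job done as asked, in the order asked, and still so for the second after the job is handed in, while the arm keeps its last pose, push and grip.
It also fails if it takes over 48 s, if anything falls off the work surface, if the arm or the gripper's body presses on something with over 40 N, if the wrist force passes 120 N, or if a joint passes its speed limit or range.

### The arm

A 6-joint arm with a two-finger parallel gripper is mounted at the origin on the work surface. World frame = base frame: x ahead of the robot, y to its left, z up, the work surface at z = 0. Lengths are in mm, angles in rad, forces in N, time in s.
With the tool pointing down it reaches from about 400 to 925 mm from the base axis. Payload 12.5 kg.
Tool frame: the origin (TCP) lies where the fingers leave the gripper's body, on its centre line; the fingertips stand 78 mm ahead of it and the grasp point (between the pads) lies 59 mm ahead of it (env.tip_extent is the distance from the TCP to the fingertips, in mm); z points along the fingers, y is the direction in which the jaws open and shut (so a half turn about z gives the same grasp; the last joint's range is limited). The gripper opens to 95 mm and grips with 3 to 60 N. Pads are 20 mm wide; open, the fingers measure 119 mm over their backs; the gripper's body (75 mm by 180 mm) begins 59 mm behind the grasp point.
Start: joints at [1.104, 0.491, 1.559, -0, 1.092, -0.106], TCP at [220.621, 584.777, 292.261] pointing down, gripper open.
Joint ranges: [-3.1, 3.1], [-0.84, 2.19], [0.05, 2.79], [-1.13, 4.28], [0.06, 2.93], [-2.69, 2.69]. Speed limits (rad/s): [2.22, 2.22, 2.79, 3.14, 3.14, 3.14].

### API

Orientations are given as [roll, pitch, yaw] about the fixed x, y, z axes, in that order (R = Rz(yaw) Ry(pitch) Rx(roll)).
In Python, from cell import env gives the robot as it stands. The module is installed in compiled form; this text tells all that it offers.
- The arm moves only by the tool play_rows, never from a script. Its argument "targets" is a list of rows, each an object with "linear": the shift along the tool's x, y, z in mm, a list of three; "turn": the turn about the tool's z in rad. A call has 1 to 20 rows; each row is the pose to reach, as a shift and turn from the pose commanded when the call began, along the tool's axes at that moment; what a row does not reach only later rows make up. A row lasts 1/8 s, in which the tool goes at most 62.5 mm and 10.7 degrees, less where a joint would pass 70% of its speed; a pose out of reach is approached as far as the arm can. A call with a gripper value outside its range is refused whole. "hand" is the finger opening in mm, from 0 to 95.1, set as the call begins (left out, the last holds). The fingers move at their own pace and stop on an object; the grip force is fixed at half the most. Time passes only in rows, so rows that repeat a pose let the fingers close. It gives the time, the measured TCP pose, the force and the opening at its end, in the units of the state.
- env.state(): the state, without advancing time (a new reading comes with each control period).
- env.read_camera(name): name is "scene" or "top" or "wrist"; returns (picture, depth): 420x560x3 uint8, red, green, blue; 420x560 float32, mm along the optical axis (not along the pixel's ray), 0 where there is no reading.
- env.camera_params(name): a dict with "fx", "fy", "cx", "cy" (pixels), "R" (3x3) and "t" (3): a world point X has camera coordinates R X + t. Camera axes: x right, y down, z forward; pixel columns grow to the right and rows downward; lengths in mm; the calibration is good to about 2 mm. The wrist camera is an equidistant fisheye: a pixel r from the principal point sees the ray r / f radians off the axis. A picture is of the moment at which its call begins: read the wrist's pose just before it. camera_params takes no time and is no camera call; for the wrist camera it gives the pose at the moment of the call.
- env.job_done(): hands the job in, once; it reports no verdict.
The state is a dict: "t": time; "joints": joint angles; "qvel": joint speeds; "tau": joint torques, N m; "eef_pos": TCP position; "tcp_rot": TCP orientation; "ft_force": force on the tool from outside, world axes, zero at the start; "moment": the same for the moment, N m; "opening": opening from 0.0 (shut) to 1.0 (fully open).
Only numpy, scipy, OpenCV 4.12 (cv2) and the standard library are available. Lean on these libraries where they do the work, as an engineer would, in place of code of your own. Each camera call takes 0.05 s, during which the arm holds its last target.

## Working session

There is one attempt and no reset: what is moved stays moved. The work goes in short steps, Python scripts to look and compute and a tool call to move; the robot and the scene stay as the last step left them, time stands still between calls to the robot, and variables do not carry over. Pictures are saved under pics/ and viewed, and the job is handed in when it is done.

Besides the shell and the picture viewer there is one more tool, called after "Call:" in YAML: its name, and indented under it one key for each argument. play_rows: Moves the arm, as the interface text tells. Its arguments: {"type":"object","properties":{"targets":{"type":"array","items":{"type":"object","properties":{"linear":{"type":"array","items":{"type":"number"}},"turn":{"type":"number"}}}},"hand":{"type":"number"}},"required":["targets"]}

```bash
mkdir -p pics; ls; cat > h.py <<'E'
import numpy as np, cv2
from cell import env
from scipy.spatial.transform import Rotation as Ro
def save(n,p): cv2.imwrite('pics/'+n+'.png',cv2.cvtColor(p,cv2.COLOR_RGB2BGR))
def pix2world(P,u,v,d):
    c=np.array([(u-P['cx'])/P['fx']*d,(v-P['cy'])/P['fy']*d,d]); return np.array(P['R']).T@(c-np.array(P['t']))
def ray(P,u,v,fish=False):
    x=(u-P['cx'])/P['fx'];y=(v-P['cy'])/P['fy']
    if fish:
        r=np.hypot(x,y); c=np.array([0,0,1.]) if r<1e-9 else np.array([x/r*np.sin(r),y/r*np.sin(r),np.cos(r)])
    else: c=np.array([x,y,1.])
    R=np.array(P['R']);o=-R.T@np.array(P['t']);d=R.T@c
    return o,d/np.linalg.norm(d)
def plane(P,u,v,z,fish=False):
    o,d=ray(P,u,v,fish); return o+d*(z-o[2])/d[2]
def tri(*rs):
    A=np.zeros((3,3));b=np.zeros(3)
    for o,d in rs:
        M=np.eye(3)-np.outer(d,d);A+=M;b+=M@o
    x=np.linalg.solve(A,b); return x,[np.linalg.norm((np.eye(3)-np.outer(d,d))@(x-o)) for o,d in rs]
def proj(P,X):
    c=np.array(P['R'])@X+np.array(P['t']);return P['fx']*c[0]/c[2]+P['cx'],P['fy']*c[1]/c[2]+P['cy']
E
python3 - <<'E'
from h import *
np.set_printoptions(precision=3,suppress=True)
s=env.state();print(s)
for n in ['scene','top','wrist']:
    P=env.camera_params(n);p,d=env.read_camera(n);save(n+'0',p);np.savez('pics/%s0.npz'%n,p=p,d=d,**P)
    print(n,P['fx'],P['cx'],P['cy'],-np.array(P['R']).T@P['t'],np.array(P['R']).tolist())
print(env.tip_extent)
E
```

```text
pics
{'t': 0.0, 'joints': array([ 1.104,  0.492,  1.559,  0.   ,  1.092, -0.106]), 'qvel': array([ 0.002, -0.002,  0.001,  0.001, -0.001, -0.   ]), 'tau': array([  0.002, -61.266, -25.818,   0.069,   0.048,  -0.   ]), 'eef_pos': array([220.554, 584.63 , 291.629]), 'tcp_rot': array([-3.14 , -0.   ,  2.781]), 'ft_force': array([-0.691,  0.051, -0.09 ]), 'moment': array([-0.044,  0.029,  0.021]), 'opening': 0.9994746328968304}
scene 430.9093265911869 278.86551136479943 210.58376939055813 [ 949.553  691.12  1033.371] [[-0.8260880625604704, 0.5635410470968526, 3.364626571471868e-05], [0.41953670835126433, 0.6150336899728907, -0.6676245281175014], [-0.3762545192298352, -0.5515025371068688, -0.7444981452789605]]
top 478.00913321618134 282.9527816582635 204.6061904781077 [ 284.03    46.849 1574.451] [[-0.01997056335456155, -0.9996352464402136, -0.018181052601963173], [-0.9843763584467966, 0.02284110141209539, -0.17458942985560863], [0.17494102300582776, 0.014410349083081957, -0.9844734533287216]]
wrist 325.19226210127806 280.84604288133954 213.23191031067347 [147.465 611.432 383.996] [[0.3531036614059875, 0.9355830923364162, -0.0014427875507431462], [0.8995493304691501, -0.33907928057687053, 0.27538381131790934], [0.25715521840746625, -0.0985368906435695, -0.9613332797880804]]
77.60000000000001
```

View pics/scene0.png

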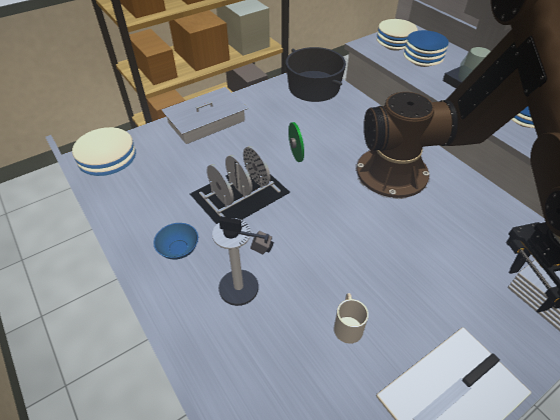

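View pics/top0.png

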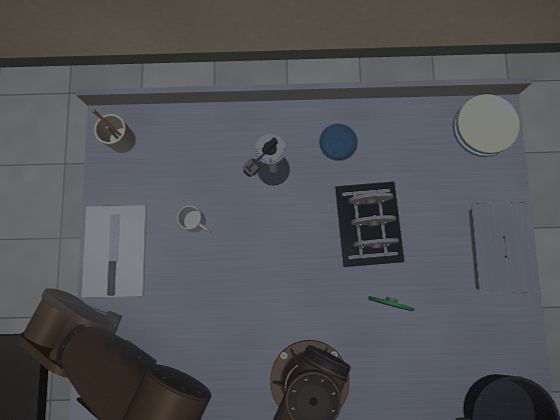

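View pics/wrist0.png

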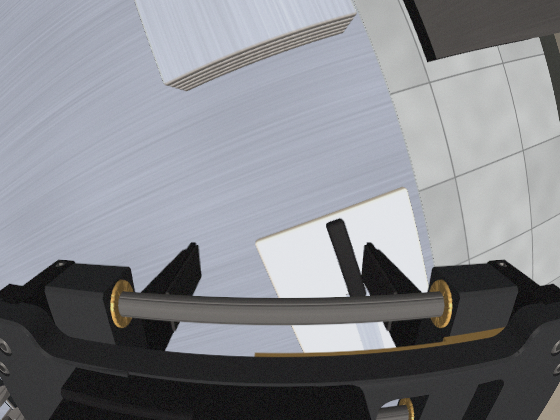

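```bash
python3 - <<'E'
from h import *
a=np.load('pics/scene0.npz')['p'];b=np.load('pics/top0.npz')['p']
c=cv2.resize(a[130:230,180:320],(784,560),interpolation=cv2.INTER_CUBIC);save('c_rack',c)
c2=cv2.resize(a[205:310,190:300],(628,600),interpolation=cv2.INTER_CUBIC);save('c_stand',c2)
c3=cv2.resize(b[120:275,230:415],(716,600),interpolation=cv2.INTER_CUBIC);save('c_top',c3)
E
```

```text
(no output)
```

View pics/c_rack.png

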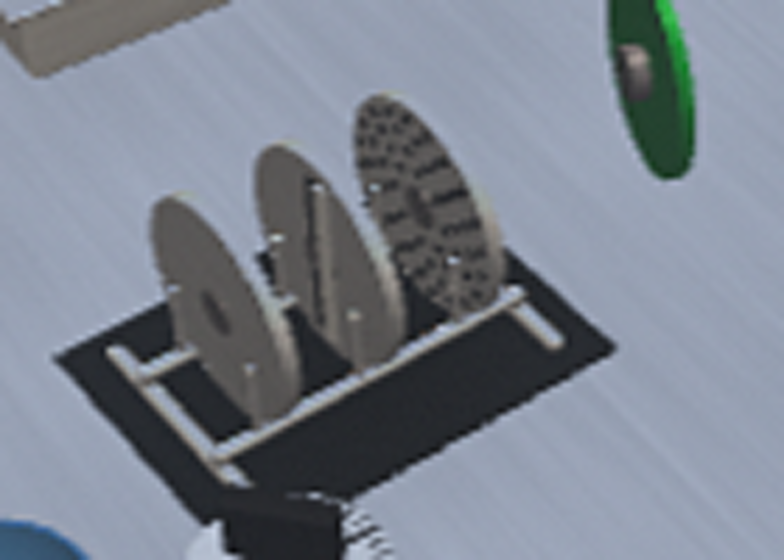

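View pics/c_stand.png

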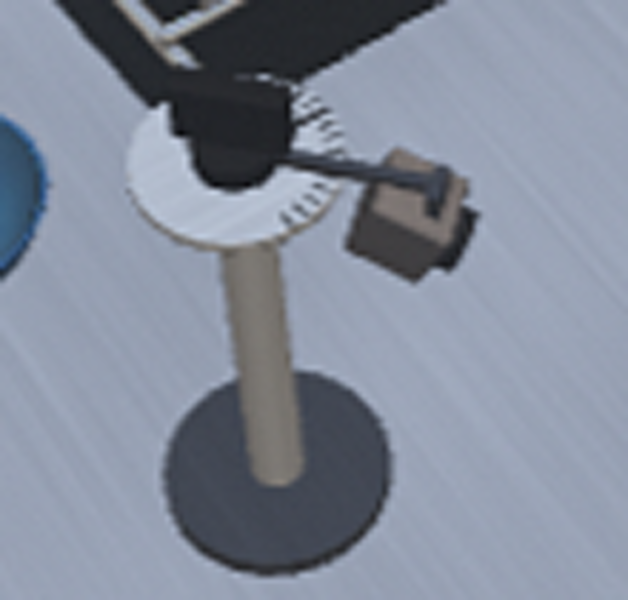

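View pics/c_top.png

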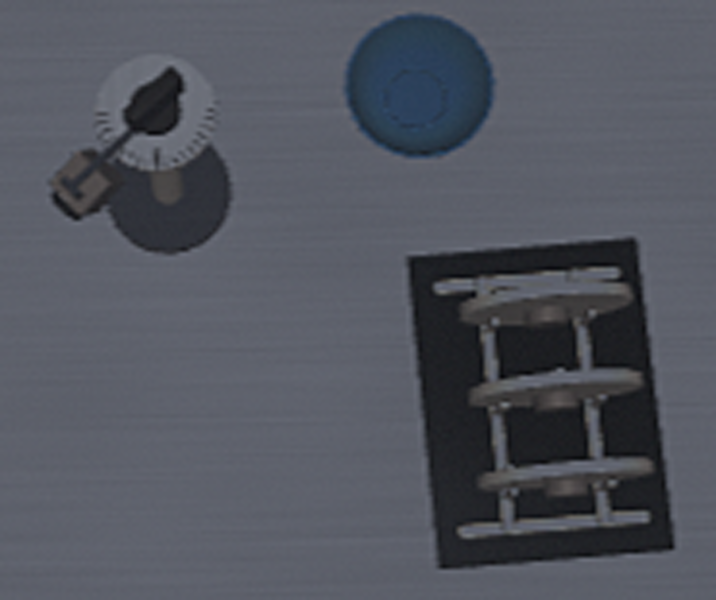

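Crop check. There are four candidates in the scene view:
- **(256,165):** face full of holes, steel, in the rack on the robot side. This is the grater.
- **(238,173):** dark slot and blade. This is the slicer.
- **(220,185):** smooth face. This is the blank.
- **(297,142):** green look-alike outside the rack. I leave it alone.

The grater's holed face points away from the robot (+x), with its boss on the robot side. In the top view the dial is at (270,148), the zero mark points down (world -x), and the pointer is to the lower left.

```bash
python3 - <<'E'
from h import *
np.set_printoptions(precision=1,suppress=True)
D={n:np.load('pics/%s0.npz'%n) for n in ['scene','top']}
def ell(m):
    cs,_=cv2.findContours(m.astype(np.uint8),cv2.RETR_EXTERNAL,cv2.CHAIN_APPROX_NONE)
    c=max(cs,key=cv2.contourArea);return c
for n,(u0,u1,v0,v1) in dict(scene=(205,260,210,255),top=(250,290,130,168)).items():
    P=D[n];im=P['p'].astype(int)
    g=im.min(axis=2);m=np.zeros(g.shape,bool)
    sub=g[v0:v1,u0:u1]; print(n,np.percentile(sub,[5,30,50,80,95]))
    # depth based: world z in 236..250
    vv,uu=np.mgrid[v0:v1,u0:u1];d=P['d'][v0:v1,u0:u1]
    pts=np.array([pix2world(P,u,v,dd) for u,v,dd in zip(uu.ravel(),vv.ravel(),d.ravel())])
    ok=(abs(pts[:,2]-246)<8)&(sub.ravel()>np.percentile(sub,30));
    q=np.zeros(g.shape,np.uint8);q[vv.ravel()[ok],uu.ravel()[ok]]=1
    c=ell(q);h=cv2.convexHull(c);e=cv2.fitEllipse(h);print('dial ell',e,plane(P,*e[0],246),np.median(pts[ok],axis=0))
    kk=(pts[:,2]>280)&(pts[:,2]<300);print('knobtop n',kk.sum(),pts[kk].mean(0))
    if kk.sum()>5:
        a=pts[kk][:,:2];w,V=np.linalg.eigh(np.cov(a.T));print('bar dir',np.degrees(np.arctan2(V[1,1],V[0,1])),np.sqrt(w))
# grater points by depth
for n,(u0,u1,v0,v1) in dict(scene=(190,290,135,220),top=(330,410,175,275)).items():
    P=D[n];vv,uu=np.mgrid[v0:v1,u0:u1];d=P['d'][v0:v1,u0:u1]
    pts=np.array([pix2world(P,u,v,dd) for u,v,dd in zip(uu.ravel(),vv.ravel(),d.ravel())])
    hi=pts[:,2]>100;a=pts[hi]
    b=cv2.kmeans(a[:,:1].astype(np.float32),3,None,(3,50,.1),5,0);L=b[1].ravel()
    for k in np.argsort(b[2].ravel()):
        s=a[L==k];w,V=np.linalg.eigh(np.cov(s[:,:2].T));print(n,len(s),s.mean(0),'zmax',s[:,2].max(),'y',s[:,1].min(),s[:,1].max(),'dir',np.degrees(np.arctan2(V[1,1],V[0,1])),np.sqrt(w))
P=D['top']
# mat
im=P['p'].astype(int);m=(im.max(2)<45).astype(np.uint8);m[:, :325]=0;m[:,415:]=0;m[:175]=0;m[275:]=0
m=cv2.morphologyEx(m,cv2.MORPH_CLOSE,np.ones((15,15)));c=ell(m);r=cv2.minAreaRect(c);print('mat',r,[plane(P,*q,1) for q in cv2.boxPoints(r)],plane(P,*r[0],1))
E
```

```text
scene [ 34.  59. 147. 155. 180.]
dial ell ((230.54383850097656, 233.40174865722656), (30.351882934570312, 37.99443435668945), 84.01180267333984) [685.6 103.4 246. ] [695.3 120.  247.5]
knobtop n 174 [685.2 104.  289.6]
bar dir 133.37786057193927 [ 4.4 14.8]
top [ 32.  70.  93. 106. 110.]
dial ell ((269.3233337402344, 148.56948852539062), (29.900110244750977, 30.861328125), 89.73451232910156) [685.1 102.3 246. ] [680.9 104.6 247.5]
knobtop n 106 [683.2 102.  291.5]
bar dir 132.45650956612903 [ 4.4 14.9]
scene 320 [ 424.7 -207.4  126.9] zmax 155.84650408367054 y -280.4592477624687 -148.23622578213056 dir 94.74864180078674 [ 3.  34.4]
scene 665 [ 540.1 -177.1  139.2] zmax 295.023183695331 y -279.3421045867798 110.12336375079795 dir 61.87716229651406 [33.7 92.8]
scene 27 [ 949.6  691.1 1033.4] zmax 1033.370934829066 y 691.1197978967111 691.1197978967111 dir 90.0 [0. 0.]
top 30 [ 284.    46.8 1574.5] zmax 1574.450566042392 y 46.84879138891621 46.84879138891621 dir 176.42366562500266 [0. 0.]
top 426 [ 458.5 -209.   133. ] zmax 160.9893287590449 y -278.5040849361574 -144.37614530879952 dir -147.0831675529783 [34.9 35.2]
top 238 [ 560.  -202.8  130.8] zmax 158.83921693248658 y -272.6660252902636 -138.38880008786506 dir 93.19055877904921 [ 3.8 34.8]
mat ((369.30902099609375, 223.76316833496094), (81.52107238769531, 60.04399490356445), 84.14398956298828) [array([ 622.1, -107.2,    1. ]), array([ 638.3, -308.2,    1. ]), array([ 367. , -318.8,    1. ]), array([ 351.3, -123.7,    1. ])] [ 492.6 -214.6    1. ]
```

Call:
play_rows:
  targets:
    - {"linear":[-631,-302,-128],"turn":0.46}
    - {"linear":[-631,-302,-128],"turn":0.46}
    - {"linear":[-631,-302,-128],"turn":0.46}
    - {"linear":[-631,-302,-128],"turn":0.46}
    - {"linear":[-631,-302,-128],"turn":0.46}
    - {"linear":[-631,-302,-128],"turn":0.46}
    - {"linear":[-631,-302,-128],"turn":0.46}
    - {"linear":[-631,-302,-128],"turn":0.46}
    - {"linear":[-631,-302,-128],"turn":0.46}
    - {"linear":[-631,-302,-128],"turn":0.46}
    - {"linear":[-631,-302,-128],"turn":0.46}
    - {"linear":[-631,-302,-128],"turn":0.46}
    - {"linear":[-631,-302,-128],"turn":0.46}
  hand: 40

```text
t: 1.78
eef_pos: [705.2, 78.0, 419.3]
tcp_rot: [-3.141, -0.001, 2.319]
ft_force: [-0.3, 0.2, -0.7]
opening: 0.421
```

```bash
python3 - <<'E'
from h import *
np.set_printoptions(precision=4,suppress=True)
s=env.state();print(s['t'],s['joints'],s['eef_pos'],s['tcp_rot'],s['opening'])
P=env.camera_params('wrist');p,d=env.read_camera('wrist');save('wrist1',p);np.savez('pics/wrist1.npz',p=p,d=d,**P)
print(np.array(P['R']),-np.array(P['R']).T@P['t'])
E
```

```text
1.775 [ 0.0171  0.5414  1.1347  0.      1.4664 -0.7307] [705.1634  77.9626 419.2739] [-3.1409 -0.0006  2.3186] 0.42072603850568013
[[ 0.7332  0.68   -0.001 ]
 [ 0.654  -0.7048  0.275 ]
 [ 0.1863 -0.2023 -0.9614]] [651.9608 134.1942 511.5989]
```

View pics/wrist1.png

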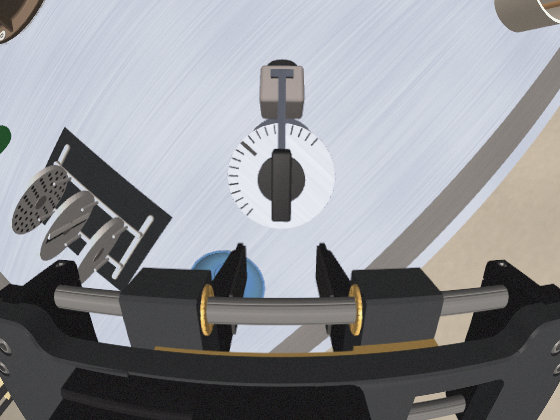

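The wrist view shows the dial around (282,175), the long zero mark at (248,148), the pointer arm going up to (282,75), and the black bar from (282,150) to (282,220). The grater is at (40,200), its hole face visible.

```bash
python3 - <<'E'
from h import *
np.set_printoptions(precision=2,suppress=True)
P=np.load('pics/wrist1.npz');im=P['p'];g=im.min(2)
roi=np.zeros(g.shape,np.uint8);roi[110:240,220:345]=1
m=((g>150)&(roi>0)).astype(np.uint8)
# background bench colour vs dial: show stats
print(im[190,260],im[100,200],im[205,300])
hsv=cv2.cvtColor(im,cv2.COLOR_RGB2HSV);print(hsv[190,260],hsv[100,200])
d=P['d'];print('depth',d[190,260],d[190,282],d[100,200])
def wp(u,v,dd):
    o,r=ray(P,u,v,True);f=np.array(P['R'])[2];return o+r*dd/(r@f)
print(wp(260,190,d[190,260]),wp(282,190,d[190,282]))
vv,uu=np.mgrid[110:240,220:345]
pts=np.array([wp(u,v,d[v,u]) for u,v in zip(uu.ravel(),vv.ravel())])
ok=(abs(pts[:,2]-246)<6);q=np.zeros(g.shape,np.uint8);q[vv.ravel()[ok],uu.ravel()[ok]]=1
save('dm',np.dstack([q*255]*3))
cs,_=cv2.findContours(q,cv2.RETR_EXTERNAL,cv2.CHAIN_APPROX_NONE);c=max(cs,key=cv2.contourArea);h=cv2.convexHull(c)[:,0,:]
X=np.array([plane(P,u,v,246,True) for u,v in h])[:,:2]
A=np.c_[2*X,np.ones(len(X))];s=np.linalg.lstsq(A,(X**2).sum(1),rcond=None)[0];r=np.sqrt(s[2]+s[:2]@s[:2])
print('dial centre',s[:2],r,(np.hypot(*(X-s[:2]).T)-r).round(1))
# marks
C=s[:2]
dark=[];
for u,v in zip(uu.ravel(),vv.ravel()):
    if g[v,u]<140 and q[v,u]:
        x=plane(P,u,v,246,True)[:2]-C;dark.append([np.hypot(*x),np.degrees(np.arctan2(x[1],x[0]))%360,g[v,u]])
dark=np.array(dark)
rr=np.arange(20,44,2)
th=np.radians(np.arange(90,270,1.))
for a in range(90,270,2):
    row=''
    for rad in np.arange(22,45,1.5):
        X3=np.array([C[0]+rad*np.cos(np.radians(a)),C[1]+rad*np.sin(np.radians(a)),246])
        c3=np.array(P['R'])@X3+P['t'];t=np.arctan2(np.hypot(c3[0],c3[1]),c3[2]);k=t/np.hypot(c3[0],c3[1])
        u=P['fx']*c3[0]*k+P['cx'];v=P['fy']*c3[1]*k+P['cy']
        row+='%4d'%cv2.getRectSubPix(g,(1,1),(float(u),float(v)))[0,0]
    if 160<a<200: print(a,row)
kk=(pts[:,2]>284)&(pts[:,2]<298);a=pts[kk][:,:2];w,V=np.linalg.eigh(np.cov(a.T));print('knob',a.mean(0),pts[kk][:,2].mean(),np.degrees(np.arctan2(V[1,1],V[0,1])),np.sqrt(w*12))
E
```

```text
[130 132 139] [209 215 225] [230 234 239]
[113  17 139] [109  18 225]
depth 256.62573 225.21458 480.58746
[675.65  84.02 259.83] [683.97 100.54 290.64]
dial centre [682.16 101.27] 44.61104724156626 [ 0.3  0.1 -0.1  0.2 -0.  -0.2 -0.2  0.1  0.  -0.1  0.  -0.1 -0.1 -0.1
 -0.1 -0.1  0.   0.   0.   0.2  0.3  0.3  0.4 -0.2 -0.2 -0.3 -0.2 -0.1
 -0.3  0.  -0.1  0.3  0.3  0.1 -0.2 -0.2  0.1  0.1]
162  226 226 226 226 228 227 227 226 228 224 206 209 193 198 204 160
164  228 228 226 227 224 227 227 227 227 227 226 227 227 227 226 206
166  230 229 229 227 226 225 225 226 227 228 227 225 226 226 226 217
168  229 230 229 229 228 228 226 227 226 225 221 225 227 227 225 213
170  228 229 230 229 229 228 229 228 228 211 134 135 140 137 155 200
172  227 227 228 229 228 229 230 229 229 216 187 216 194 183 205 216
174  227 227 226 226 227 227 227 228 228 228 229 229 229 229 230 219
176  227 227 227 227 220 226 226 225 226 226 227 226 225 227 227 219
178  228 227 227 227 178 159 164 178 176 176 170 181 190 210 205 216
180  228 228 228 228 151  81  83  87  84  80  79  80  84  85  96 205
182  228 228 228 228 154  89  94  99  97  93  86  88  94 107 112 196
184  228 228 229 228 196 174 187 193 203 207 213 223 222 222 225 213
186  227 227 225 227 224 225 225 226 227 227 227 228 228 228 227 212
188  226 226 227 228 228 228 227 226 226 226 225 224 225 225 224 211
190  227 228 228 227 227 227 225 227 225 218 137 124 162 132 168 210
192  227 227 227 225 227 226 226 227 228 221 181 180 193 186 199 211
194  226 226 226 227 228 229 230 230 229 228 228 227 227 227 227 220
196  226 227 228 229 230 230 229 228 228 228 228 227 228 229 229 218
198  228 229 230 229 228 228 228 228 228 228 223 229 227 227 228 214
knob [681.6  101.61] 290.67057043680654 132.58673691142704 [13.89 49.48]
```

```bash
python3 - <<'E'
from h import *
p=np.load('pics/wrist1.npz')['p'];save('c_dial',cv2.resize(p[55:235,215:350],(600,800)[:2] if 0 else (450,600),interpolation=cv2.INTER_CUBIC))
E
```

```text
(no output)
```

View pics/c_dial.png

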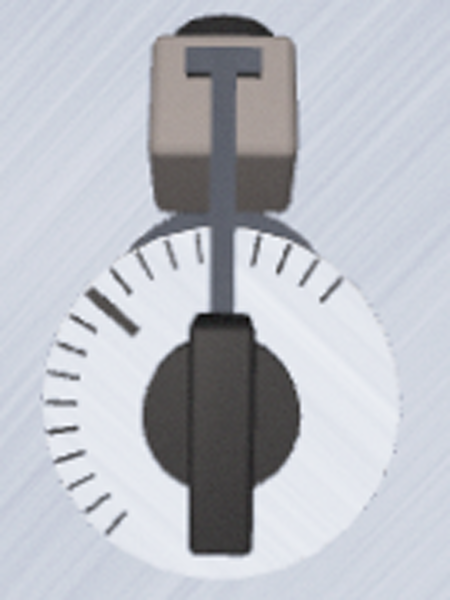

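Zero mark measured at 180.7°, bar at 132.6°, so pan is about 0.84 rad. Turning axis at (682.0,101.4). I'll grip the knob above its round base.

Call:
play_rows:
  targets:
    - {"linear":[33,-1,0],"turn":0.004}
    - {"linear":[33,-1,40],"turn":0.004}
    - {"linear":[33,-1,70],"turn":0.004}
    - {"linear":[33,-1,77],"turn":0.004}
    - {"linear":[33,-1,77],"turn":0.004}

```text
t: 2.45
eef_pos: [680.9, 103.6, 343.9]
tcp_rot: [3.141, 0.0, 2.318]
ft_force: [0.2, 0.3, -0.3]
opening: 0.418
```

Call:
play_rows:
  targets:
    - {"linear":[0,0,0],"turn":0}
    - {"linear":[0,0,0],"turn":0}
    - {"linear":[0,0,0],"turn":0}
  hand: 8

```text
t: 2.82
eef_pos: [681.2, 102.9, 343.8]
tcp_rot: [3.141, 0.0, 2.317]
ft_force: [0.2, 0.2, -0.5]
opening: 0.165
```

```bash
python3 - <<'E'
from h import *
np.set_printoptions(precision=4,suppress=True)
s=env.state();print(s['t'],s['joints'],s['eef_pos'],s['tcp_rot'],s['opening'],s['ft_force'],s['moment'])
E
```

```text
2.825 [ 0.0541  0.5459  1.3185  0.0001  1.2765 -0.6919] [681.1882 102.8802 343.7507] [3.1409 0.0004 2.3167] 0.16464300572824309 [ 0.1527  0.1612 -0.4613] [-0.0854 -0.0278 -0.0007]
```

Call:
play_rows:
  targets:
    - {"linear":[-1,0,0],"turn":-0.05}
    - {"linear":[-1,0,0],"turn":-0.18}
    - {"linear":[-1,0,0],"turn":-0.32}
    - {"linear":[-1,0,0],"turn":-0.46}
    - {"linear":[-1,0,0],"turn":-0.6}
    - {"linear":[-1,0,0],"turn":-0.73}
    - {"linear":[-1,0,0],"turn":-0.81}
    - {"linear":[-1,0,0],"turn":-0.84}
    - {"linear":[-1,0,0],"turn":-0.84}

```text
t: 3.95
eef_pos: [681.2, 102.1, 343.7]
tcp_rot: [-3.141, -0.001, -3.126]
ft_force: [-5.9, -0.9, 3.1]
opening: 0.146
```

```bash
python3 - <<'E'
from h import *
np.set_printoptions(precision=4,suppress=True)
s=env.state();print(s['t'],s['joints'],s['eef_pos'],s['tcp_rot'],s['opening'],s['ft_force'],s['moment'])
P=env.camera_params('wrist');p,d=env.read_camera('wrist');save('wrist2',p);np.savez('pics/wrist2.npz',p=p,d=d,**P)
E
```

```text
3.95 [ 0.0529  0.5464  1.3176 -0.0001  1.2789 -1.5335] [681.2212 102.0733 343.7384] [-3.1415 -0.0013 -3.126 ] 0.14629011954485818 [-5.8559 -0.8849  3.0864] [-0.1159  0.8634  0.0926]
```

View pics/wrist2.png

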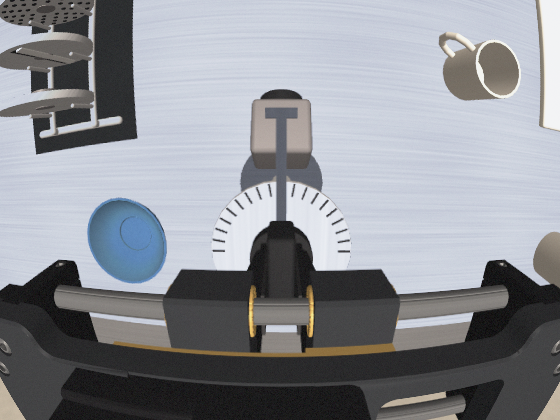

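Call:
play_rows:
  targets:
    - {"linear":[0,0,0],"turn":0}
    - {"linear":[0,0,0],"turn":0}
    - {"linear":[0,0,-40],"turn":0}
    - {"linear":[-20,0,-90],"turn":0}
    - {"linear":[-30,0,-90],"turn":0}
  hand: 40

```text
t: 4.62
eef_pos: [712.7, 102.7, 437.5]
tcp_rot: [3.141, 0.007, -3.126]
ft_force: [-0.1, -0.4, -0.2]
opening: 0.423
```

```bash
cat > dial.py <<'E'
from h import *
def wproj(P,X):
    c3=np.array(P['R'])@np.array(X)+P['t'];h=np.hypot(c3[0],c3[1]);k=np.arctan2(h,c3[2])/h
    return float(P['fx']*c3[0]*k+P['cx']),float(P['fy']*c3[1]*k+P['cy'])
def wp(P,u,v,dd):
    o,r=ray(P,u,v,True);f=np.array(P['R'])[2];return o+r*dd/(r@f)
E
python3 - <<'E'
from dial import *
np.set_printoptions(precision=3,suppress=True)
s=env.state();print(s['t'],s['joints'],s['eef_pos'],s['tcp_rot'],s['ft_force'])
P=env.camera_params('wrist');p,d=env.read_camera('wrist');save('wrist3',p);np.savez('pics/wrist3.npz',p=p,d=d,**P)
pts=[];
for v in range(0,400):
    for u in range(150,420):
        if d[v,u]>0: x=wp(P,u,v,d[v,u]); pts.append([u,v,*x])
pts=np.array(pts);n=np.hypot(pts[:,2]-682,pts[:,3]-101.5)
k=(pts[:,4]>284)&(pts[:,4]<298)&(n<40);a=pts[k][:,2:4];w,V=np.linalg.eigh(np.cov(a.T));print('knob',a.mean(0),np.degrees(np.arctan2(V[1,1],V[0,1]))%180,np.sqrt(12*w),k.sum())
g=p.min(2);C=a.mean(0)
# marks angles, sample r=42 at z 246
for rad in (40,42):
    A=np.arange(95,265,.5);val=np.array([cv2.getRectSubPix(g,(1,1),wproj(P,[C[0]+rad*np.cos(np.radians(t)),C[1]+rad*np.sin(np.radians(t)),246]))[0,0] for t in A]).astype(float)
    dk=np.clip(215-val,0,None)*(val<200);out=[];i=0
    while i<len(A):
        if dk[i]>0:
            j=i
            while j<len(A) and dk[j]>0:j+=1
            out.append(round(float((A[i:j]*dk[i:j]).sum()/dk[i:j].sum()),1));i=j
        else:i+=1
    print(rad,out)
save('c_d3',cv2.resize(p[60:260,190:370],(540,600),interpolation=cv2.INTER_CUBIC))
E
```

```text
4.625 [ 0.051  0.552  1.072  0.     1.511 -1.535] [712.718 102.656 437.548] [ 3.141  0.007 -3.126] [-0.137 -0.385 -0.225]
knob [681.271 100.86 ] 1.3332850055988104 [13.968 49.384] 1209
40 [99.1, 109.1, 119.1, 129.1, 139.3, 149.4, 159.7, 169.9, 180.4, 190.5, 200.6, 210.8, 221.2, 231.4, 241.6, 251.8, 261.9]
42 [99.1, 109.1, 119.2, 129.3, 139.3, 149.6, 159.7, 169.8, 180.4, 190.3, 200.5, 210.9, 221.2, 231.3, 241.6, 251.9, 261.8]
```

View pics/c_d3.png

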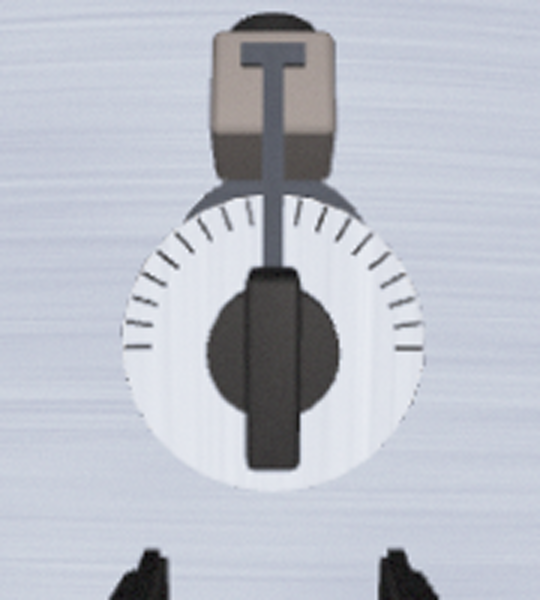

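View pics/wrist3.png

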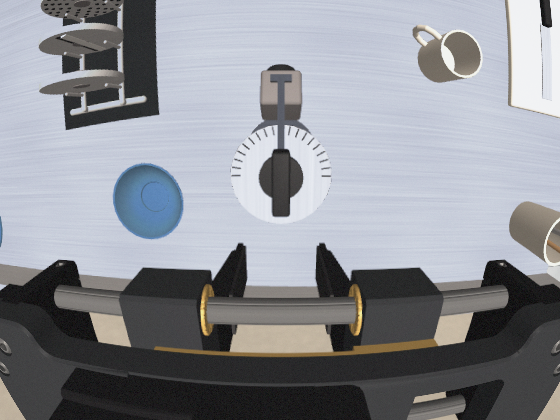

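```bash
python3 - <<'E'
import numpy as np
from scipy.optimize import least_squares
D=[([1.1041,.4915,1.559],[220.55,584.63,291.63]),([.0171,.5414,1.1347],[705.16,77.96,419.27]),([.0541,.5459,1.3185],[681.19,102.88,343.75]),([.0529,.5464,1.3176],[681.22,102.07,343.74]),([.051,.552,1.072],[712.72,102.66,437.55])]
def m(p,j):
    y0,r0,z0,L2,L3,e=p
    rho=r0+L2*np.sin(j[1])+L3*np.sin(j[1]+j[2]+e);z=z0+L2*np.cos(j[1])+L3*np.cos(j[1]+j[2]+e)
    c,s=np.cos(j[0]),np.sin(j[0]);return np.array([c*rho-s*y0,s*rho+c*y0,z])
f=lambda p:np.concatenate([m(p,j)-x for j,x in D]+[(np.array(p)-np.array([66,0,100,450,450,-.0]))*1e-3])
for x0 in ([66,50,100,450,450,0],[66,150,0,600,600,-.1],[66,0,100,400,400,-1.5]):
    r=least_squares(f,x0,max_nfev=5000);print(r.x.round(3),r.cost)
    for tgt in (400,925):pass
E
```

```text
[6.59940e+01 1.02200e+00 8.15000e+00 5.83344e+02 4.15014e+02 1.10000e-01] 0.530684076642716
[6.59940e+01 1.02300e+00 8.15000e+00 5.83344e+02 4.15014e+02 1.10000e-01] 0.5306840763472203
[ 65.994   1.024   8.152 583.342 415.014 -18.74 ] 0.530859656666643
```

Checks after release: the zero mark is covered by the pointer. The pointer reads 180.4° against a dial-mark symmetry axis of 180.45°. On to the rack.

Call:
play_rows:
  targets:
    - {"linear":[291,-336,107],"turn":1.504}
    - {"linear":[291,-336,107],"turn":1.504}
    - {"linear":[291,-336,107],"turn":1.504}
    - {"linear":[291,-336,107],"turn":1.504}
    - {"linear":[291,-336,107],"turn":1.504}
    - {"linear":[291,-336,107],"turn":1.504}
    - {"linear":[291,-336,107],"turn":1.504}
    - {"linear":[291,-336,107],"turn":1.504}
    - {"linear":[291,-336,107],"turn":1.504}
    - {"linear":[291,-336,107],"turn":1.504}
    - {"linear":[291,-336,107],"turn":1.504}
  hand: 40

```text
t: 6.05
eef_pos: [426.5, -236.9, 326.2]
tcp_rot: [3.142, -0.0, 1.656]
ft_force: [0.7, 0.5, 0.1]
opening: 0.422
```

```bash
python3 - <<'E'
from dial import *
np.set_printoptions(precision=3,suppress=True)
s=env.state();print(s['t'],s['joints'],s['eef_pos'],s['tcp_rot'],s['ft_force'])
P=env.camera_params('wrist');p,d=env.read_camera('wrist');save('wrist4',p);np.savez('pics/wrist4.npz',p=p,d=d,**P)
pts=[]
for v in range(0,420):
    for u in range(0,560):
        if d[v,u]>0: pts.append([u,v,*wp(P,u,v,d[v,u])])
pts=np.array(pts);np.save('pics/pts4.npy',pts)
k=(pts[:,4]>125)&(pts[:,4]<156)&(abs(pts[:,2]-425)<25)&(abs(pts[:,3]+207)<80)
a=pts[k][:,2:];print(len(a),a[:,2].max(),np.sort(a[:,2])[-20:].mean())
for z0,z1 in((125,135),(135,145),(145,150),(150,153)):
    b=a[(a[:,2]>z0)&(a[:,2]<z1)]
    if len(b)>5: print(z0,len(b),b.mean(0),'x',b[:,0].min(),b[:,0].max(),'y',b[:,1].min(),b[:,1].max())
E
```

```text
6.05 [-0.643  0.258  1.839  0.     1.045 -0.728] [ 426.486 -236.947  326.154] [ 3.142 -0.     1.656] [0.654 0.536 0.113]
1371 152.5059483593929 152.06231919039095
125 220 [ 420.212 -207.465  130.137] x 412.60345200846825 428.25917197971035 y -271.3649365795931 -162.2010577275521
135 402 [ 419.7   -209.383  140.584] x 412.7330282968431 427.1429824629944 y -261.8248414403533 -170.61212907691626
145 499 [ 419.418 -214.633  147.966] x 413.10570219907913 425.7719253770549 y -246.60812072842492 -186.29149242564924
150 250 [ 419.59  -216.351  150.782] x 414.1483194094313 424.710964661177 y -233.5605754302665 -199.08776764478813
```

View pics/wrist4.png

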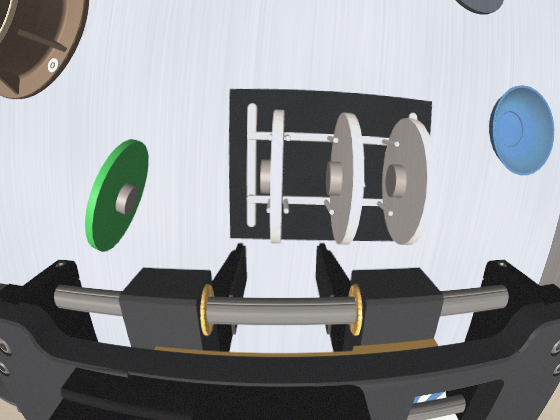

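Wrist view: the grater is at (277,175), seen nearly edge-on with its boss on the robot side; slicer and blank to its right; the green look-alike at (117,195).

```bash
python3 - <<'E'
from dial import *
np.set_printoptions(precision=3,suppress=True)
pts=np.load('pics/pts4.npy')
for z0 in (127,135,142):
    k=(pts[:,4]>z0)&(pts[:,4]<156)&(abs(pts[:,2]-420)<10)&(abs(pts[:,3]+207)<80)
    a=pts[k][:,2:];f=np.polyfit(a[:,1],a[:,0],1);print(z0,'axis yaw',-np.degrees(np.arctan(f[0])),'x at -216.6',np.polyval(f,-216.6))
    w,V=np.linalg.eigh(np.cov(a[:,:2].T))
for lab,x0 in (('sl',490),('bl',560)):
    k=(pts[:,4]>140)&(pts[:,4]<156)&(abs(pts[:,2]-x0)<22)&(abs(pts[:,3]+207)<80);a=pts[k][:,2:];print(lab,a.mean(0),(a.min(0)+a.max(0))/2)
# two-view: rim extreme top point in scene
D=np.load('pics/scene0.npz');P4=np.load('pics/wrist4.npz')
# rim topmost point: project estimate into scene & top to compare
for X in ([419.4,-216.6,151],):
    for n in('scene','top'):
        P=np.load('pics/%s0.npz'%n);print(n,proj(P,np.array(X)),[proj(P,np.array(X)+o) for o in ((5,0,0),(-5,0,0))])
# circle fit of disc's cutting face in scene via depth pts
P=D;pp=[]
for v in range(140,215):
    for u in range(225,290):
        if P['d'][v,u]>0:
            x=pix2world(P,u,v,P['d'][v,u])
            if abs(x[0]-424)<14 and -300<x[1]<-130 and x[2]>20: pp.append(x)
pp=np.array(pp);print(len(pp),pp.mean(0),pp.min(0),pp.max(0),'yz mid',(pp.min(0)+pp.max(0))/2)
A=np.c_[pp[:,1]+216,pp[:,2]-81,np.ones(len(pp))];s=np.linalg.lstsq(A,pp[:,0],rcond=None)[0];print('face plane: x=',s[2],'yaw',-np.degrees(np.arctan(s[0])),'lean',np.degrees(np.arctan(s[1])))
E
```

```text
127 axis yaw 3.5663056294208486 x at -216.6 419.9076770541793
135 axis yaw 3.6188611069435113 x at -216.6 419.77062569178287
142 axis yaw 3.601115383105278 x at -216.6 419.6868284925086
sl [ 488.878 -211.028  147.163] [ 489.872 -212.376  146.309]
bl [ 558.136 -206.401  146.733] [ 559.502 -207.701  146.136]
scene (np.float64(255.4897999101867), np.float64(149.7409002872702)) [(np.float64(254.14392992768563), np.float64(150.32346624401194)), (np.float64(256.8319433896035), np.float64(149.15994736437477))]
top (np.float64(379.32218618291097), np.float64(241.34970072456807)) [(np.float64(379.2293484760161), np.float64(239.67272404656134)), (np.float64(379.41513823493165), np.float64(243.0287428791545))]
725 [ 426.129 -208.482   91.89 ] [ 413.286 -287.187   20.431] [ 437.49  -144.727  155.847] yz mid [ 425.388 -215.957   88.139]
face plane: x= 427.1311777171615 yaw 4.250863264736586 lean -2.333670190478899
```

Call:
play_rows:
  targets:
    - {"linear":[21,-4.7,30],"turn":0.021}
    - {"linear":[21,-4.7,70],"turn":0.021}
    - {"linear":[21,-4.7,70],"turn":0.021}

```text
t: 6.48
eef_pos: [419.3, -216.3, 254.7]
tcp_rot: [-3.138, -0.003, 1.634]
ft_force: [-0.8, 0.0, 0.6]
opening: 0.422
```

```bash
python3 - <<'E'
from dial import *
np.set_printoptions(precision=3,suppress=True)
s=env.state();print(s['t'],s['joints'],s['eef_pos'],s['tcp_rot'],s['ft_force'])
P=env.camera_params('wrist');p,d=env.read_camera('wrist');save('wrist5',p)
pts=np.array([[u,v,*wp(P,u,v,d[v,u])] for v in range(420) for u in range(200,400) if d[v,u]>0])
k=(pts[:,4]>127)&(pts[:,4]<156)&(abs(pts[:,2]-420)<10)&(abs(pts[:,3]+207)<80)
a=pts[k][:,2:];f=np.polyfit(a[:,1],a[:,0],1);print(len(a),'axis yaw',-np.degrees(np.arctan(f[0])),'x at -216.6',np.polyval(f,-216.6),a[:,2].max())
E
```

```text
6.475 [-0.616  0.326  1.966  0.     0.854 -0.679] [ 419.303 -216.256  254.732] [-3.138 -0.003  1.634] [-0.801  0.039  0.617]
2140 axis yaw 3.482277816659188 x at -216.6 419.7681858167089 152.69237063376733
```

View pics/wrist5.png

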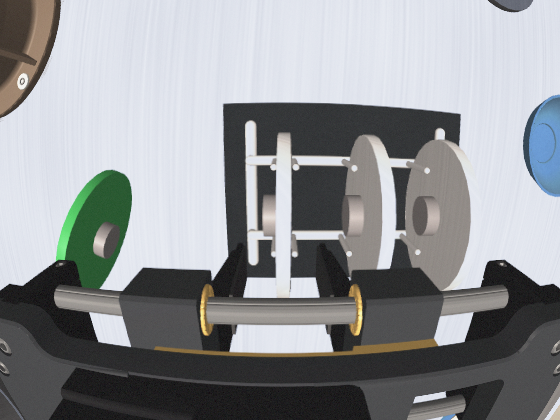

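The grater's rim (285,215) runs between the fingers, in line with them. I'll lower to 40 mm deep and close.

Call:
play_rows:
  targets:
    - {"linear":[0,0,40],"turn":0}
    - {"linear":[0,0.5,65],"turn":0}
    - {"linear":[0,0.5,65],"turn":0}

```text
t: 6.9
eef_pos: [420.4, -217.3, 191.4]
tcp_rot: [-3.141, -0.001, 1.632]
ft_force: [0.7, -0.4, 1.4]
opening: 0.424
```

Call:
play_rows:
  targets:
    - {"linear":[0,0,0],"turn":0}
    - {"linear":[0,0,0],"turn":0}
    - {"linear":[0,0,0],"turn":0}
    - {"linear":[0,0,0],"turn":0}
  hand: 4

```text
t: 7.4
eef_pos: [420.2, -217.3, 191.7]
tcp_rot: [3.141, 0.0, 1.632]
ft_force: [-0.2, -0.0, 5.6]
opening: 0.104
```

```bash
python3 - <<'E'
from dial import *
np.set_printoptions(precision=3,suppress=True)
s=env.state();print(s['t'],s['joints'],s['eef_pos'],s['tcp_rot'],s['ft_force'],s['opening']*95.1)
E
```

```text
7.4 [-0.617  0.424  2.032  0.     0.684 -0.678] [ 420.19  -217.254  191.689] [3.141 0.    1.632] [-0.201 -0.003  5.612] 9.873265479966653
```

Gripped at 9.9 mm. The tool can only shift and spin, but the disc has to pitch 25°. I'll lift it clear, carry it high, and then test what the arm does at its reach limit, where the interface says an out-of-reach pose is approached as far as the arm can.

Call:
play_rows:
  targets:
    - {"linear":[0,0,-15],"turn":0}
    - {"linear":[0,0,-45],"turn":0}
    - {"linear":[0,0,-90],"turn":0}
    - {"linear":[0,0,-140],"turn":0}
    - {"linear":[10,11,-185],"turn":0.01}
    - {"linear":[37,41,-210],"turn":0.02}
    - {"linear":[70,77,-230],"turn":0.03}
    - {"linear":[103,114,-250],"turn":0.05}
    - {"linear":[136,150,-270],"turn":0.05}
    - {"linear":[169,187,-290],"turn":0.05}
    - {"linear":[202,223,-310],"turn":0.05}
    - {"linear":[235,260,-328],"turn":0.05}
    - {"linear":[258,285,-328],"turn":0.05}
    - {"linear":[269,297,-328],"turn":0.05}
    - {"linear":[269,297,-328],"turn":0.05}

```text
t: 9.28
eef_pos: [700.6, 70.2, 517.7]
tcp_rot: [-3.139, -0.0, 1.583]
ft_force: [-0.9, -0.7, -3.1]
opening: 0.104
```

```bash
python3 - <<'E'
from dial import *
np.set_printoptions(precision=4,suppress=True)
s=env.state();print(s['t'],s['joints'],s['eef_pos'],s['tcp_rot'],s['ft_force'],s['opening']*95.1)
p,d=env.read_camera('scene');save('s1',p);p,d=env.read_camera('wrist');save('w6',p)
E
```

```text
9.275 [ 0.0061  0.5135  0.9429  0.0001  1.6876 -0.0062] [700.6047  70.1735 517.6511] [-3.1392 -0.0002  1.583 ] [-0.8831 -0.6793 -3.1282] 9.93703491041269
```

View pics/s1.png

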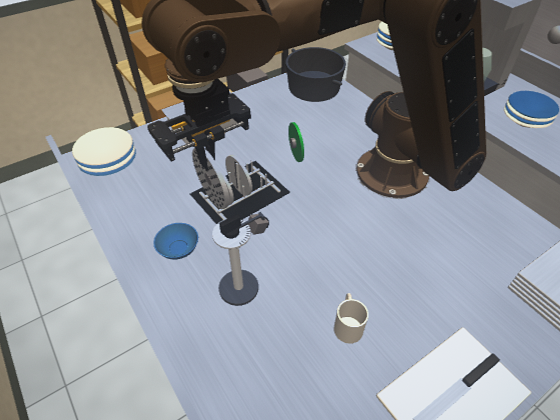

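View pics/w6.png

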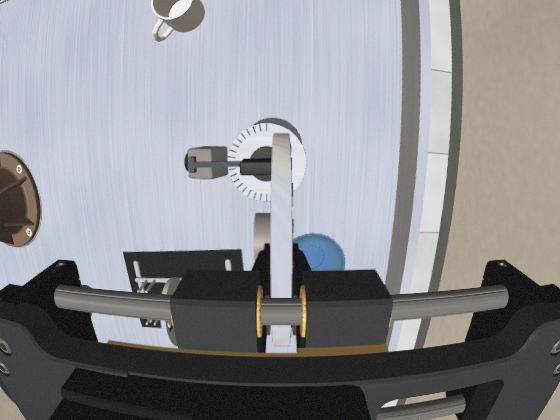

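The grater is in the gripper above the stand; slicer and blank are still in the rack. I'll push out along +x past the reach limit and watch the tool orientation.

Call:
play_rows:
  targets:
    - {"linear":[0,40,0],"turn":0}
    - {"linear":[0,90,0],"turn":0}
    - {"linear":[0,140,0],"turn":0}
    - {"linear":[0,190,0],"turn":0}
    - {"linear":[0,240,0],"turn":0}
    - {"linear":[0,280,0],"turn":0}
    - {"linear":[0,280,0],"turn":0}

```text
t: 10.25
eef_pos: [885.5, 65.3, 475.5]
tcp_rot: [3.103, -0.002, 1.581]
ft_force: [-0.1, 0.3, -2.7]
opening: 0.1
```

```bash
python3 - <<'E'
from dial import *
np.set_printoptions(precision=4,suppress=True)
s=env.state();print(s['t'],s['joints'],s['eef_pos'],s['tcp_rot'],s['ft_force'],s['opening']*95.1)
E
```

```text
10.25 [-0.0013  1.0133  0.049   0.0032  2.0405 -0.0101] [885.5382  65.3274 475.5177] [ 3.1027 -0.0024  1.5812] [-0.0998  0.2965 -2.706 ] 9.53321469819305
```

The tool tilted outward by 0.039 rad at the limit, so the solver does trade orientation. I'll check whether it accumulates.

Call:
play_rows:
  targets:
    - {"linear":[0,60,-20],"turn":0}
    - {"linear":[0,120,-40],"turn":0}
    - {"linear":[0,180,-60],"turn":0}
    - {"linear":[0,240,-80],"turn":0}

```text
t: 10.75
eef_pos: [900.1, 58.5, 463.5]
tcp_rot: [3.064, -0.005, 1.582]
ft_force: [-0.1, 0.2, -2.9]
opening: 0.106
```

```bash
python3 - <<'E'
from dial import *
np.set_printoptions(precision=4,suppress=True)
s=env.state();print(s['t'],s['joints'],s['eef_pos'],s['tcp_rot'],s['ft_force'],s['opening']*95.1)
E
```

```text
10.75 [-0.0096  1.0276  0.0484  0.0067  1.9886 -0.0177] [900.0566  58.4699 463.5381] [ 3.0645 -0.0046  1.582 ] [-0.1255  0.2267 -2.8692] 10.046859284485796
```

Tilt is now 0.077 rad and accumulating. I'll keep pushing.

Call:
play_rows:
  targets:
    - {"linear":[0,900,-300],"turn":0}
    - {"linear":[0,900,-300],"turn":0}
    - {"linear":[0,900,-300],"turn":0}
    - {"linear":[0,900,-300],"turn":0}
    - {"linear":[0,900,-300],"turn":0}
    - {"linear":[0,900,-300],"turn":0}
    - {"linear":[0,900,-300],"turn":0}
    - {"linear":[0,900,-300],"turn":0}

```text
t: 11.75
eef_pos: [917.4, 43.4, 446.9]
tcp_rot: [3.025, -0.006, 1.582]
ft_force: [-1.1, 0.9, -3.3]
opening: 0.103
```

```bash
python3 - <<'E'
from dial import *
np.set_printoptions(precision=4,suppress=True)
s=env.state();print(s['t'],s['joints'],s['eef_pos'],s['tcp_rot'],s['ft_force'],s['opening']*95.1)
E
```

```text
11.75 [-0.0268  1.0472  0.0484  0.0111  1.9296 -0.0332] [917.4067  43.3834 446.8678] [ 3.0249 -0.006   1.5821] [-1.12    0.9348 -3.2918] 9.777535903127871
```

Each call adds about 0.039 rad regardless of length, so short calls are enough.

Call:
play_rows:
  targets:
    - {"linear":[40,200,-100],"turn":0}
    - {"linear":[40,200,-100],"turn":0}

```text
t: 12.0
eef_pos: [917.1, 58.9, 463.1]
tcp_rot: [2.983, -0.008, 1.583]
ft_force: [-0.3, 0.0, -2.4]
opening: 0.102
```

```bash
cat > st.py <<'E'
from dial import *
np.set_printoptions(precision=4,suppress=True)
s=env.state();R=Ro.from_euler('xyz',s['tcp_rot']).as_matrix()
print(s['t'],s['joints'],s['eef_pos'],s['tcp_rot'],s['ft_force'],s['opening']*95.1);print('z',R[:,2],'y',R[:,1])
E
python3 st.py
```

```text
12.0 [-0.0101  1.0306  0.0476  0.0124  1.9049 -0.0166] [917.0587  58.909  463.0558] [ 2.9829 -0.0083  1.5829] [-0.2949  0.0157 -2.4325] 9.727965798822614
z [ 0.1579  0.0101 -0.9874] y [0.9874 0.0107 0.158 ]
```

Call:
play_rows:
  targets:
    - {"linear":[25,200,-60],"turn":0}
    - {"linear":[25,200,-60],"turn":0}

```text
t: 12.25
eef_pos: [924.5, 65.9, 463.5]
tcp_rot: [2.944, -0.011, 1.583]
ft_force: [1.0, 0.7, -3.4]
opening: 0.101
```

Call:
play_rows:
  targets:
    - {"linear":[25,200,-60],"turn":0}
    - {"linear":[25,200,-60],"turn":0}

```text
t: 12.5
eef_pos: [930.0, 72.1, 468.4]
tcp_rot: [2.904, -0.013, 1.583]
ft_force: [-0.2, 0.9, -3.8]
opening: 0.102
```

```bash
python3 st.py
```

```text
12.5 [ 0.0036  1.0277  0.0483  0.0154  1.8281 -0.0018] [929.9891  72.0954 468.405 ] [ 2.904  -0.0131  1.5834] [-0.152   0.9311 -3.7825] 9.73404041842107
z [ 0.2352  0.0157 -0.9718] y [0.9719 0.0092 0.2354]
```

Call:
play_rows:
  targets:
    - {"linear":[-30,200,-40],"turn":0}
    - {"linear":[-30,200,-40],"turn":0}

```text
t: 12.75
eef_pos: [939.9, 50.3, 468.6]
tcp_rot: [2.864, -0.014, 1.583]
ft_force: [-0.8, 0.1, -3.3]
opening: 0.102
```

Call:
play_rows:
  targets:
    - {"linear":[-30,200,-40],"turn":0}
    - {"linear":[-30,200,-40],"turn":0}

```text
t: 13.0
eef_pos: [947.4, 31.8, 472.7]
tcp_rot: [2.823, -0.016, 1.583]
ft_force: [0.3, 0.1, -2.8]
opening: 0.103
```

```bash
python3 st.py
```

```text
13.0 [-0.0426  1.0278  0.0483  0.0326  1.7477 -0.0415] [947.4432  31.8398 472.6967] [ 2.8226 -0.0157  1.5831] [ 0.3169  0.0947 -2.8423] 9.842826815085747
z [ 0.3134  0.0187 -0.9494] y [0.9496 0.0068 0.3135]
```

Call:
play_rows:
  targets:
    - {"linear":[10,200,-40],"turn":0}
    - {"linear":[10,200,-40],"turn":0}

```text
t: 13.25
eef_pos: [952.3, 36.3, 480.4]
tcp_rot: [2.781, -0.017, 1.585]
ft_force: [-0.5, 0.3, -3.0]
opening: 0.106
```

Call:
play_rows:
  targets:
    - {"linear":[10,200,-40],"turn":0}
    - {"linear":[10,200,-40],"turn":0}

```text
t: 13.5
eef_pos: [955.7, 38.7, 491.0]
tcp_rot: [2.739, -0.018, 1.586]
ft_force: [-0.5, 1.2, -4.1]
opening: 0.105
```

Call:
play_rows:
  targets:
    - {"linear":[10,200,-40],"turn":0}
    - {"linear":[10,200,-40],"turn":0}

```text
t: 13.75
eef_pos: [957.5, 40.2, 504.3]
tcp_rot: [2.698, -0.019, 1.586]
ft_force: [0.1, 0.0, -3.1]
opening: 0.101
```

```bash
python3 st.py; python3 - <<'E'
from h import *
p,d=env.read_camera('scene');save('s2',p)
E
```

```text
13.75 [-0.0347  1.0021  0.0481  0.0387  1.6488 -0.0335] [957.5279  40.2049 504.3197] [ 2.6979 -0.0192  1.5857] [ 0.1304  0.0029 -3.0909] 9.566699065490035
z [ 0.429   0.0237 -0.903 ] y [0.9032 0.0052 0.4292]
```

View pics/s2.png

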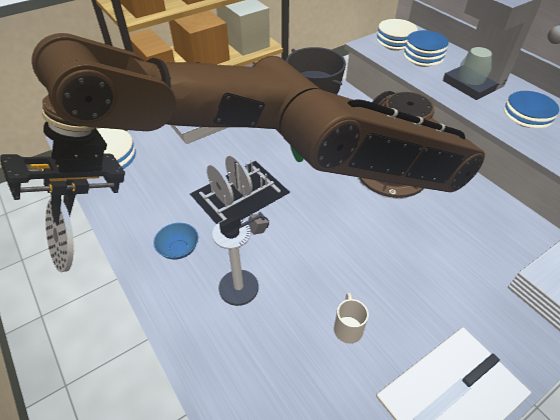

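Tilt is now about 25.4°. The picture shows the disc at (62,235), clear of everything, with the stand and rack untouched. I'll compute the way back in tool axes.

```bash
cat > mv.py <<'E'
import sys
from st import *
X=np.array([float(a) for a in sys.argv[1:4]]);print('tool shift',R.T@(X-s['eef_pos']))
E
python3 mv.py 425 97 525; python3 - <<'E'
from st import R,s,np
print(R.T@(np.array([422.2,97.1,262.3])-np.array([425,97,525])))
# lateral: place centre 
E
```

```text
13.8 [-0.0346  1.0016  0.0478  0.0387  1.6495 -0.0335] [957.2407  40.2646 504.953 ] [ 2.6977 -0.0192  1.5857] [-0.3565  0.1215 -1.918 ] 9.835224511153205
z [ 0.4292  0.0237 -0.9029] y [0.9031 0.0052 0.4294]
tool shift [  65.0354 -471.7611 -245.1793]
13.8 [-0.0346  1.0016  0.0478  0.0387  1.6495 -0.0335] [957.2407  40.2646 504.953 ] [ 2.6977 -0.0192  1.5857] [-0.3565  0.1215 -1.918 ] 9.835224511153205
z [ 0.4292  0.0237 -0.9029] y [0.9031 0.0052 0.4294]
[  -4.8904 -115.3314  235.9955]
```

Call:
play_rows:
  targets:
    - {"linear":[3,-19,-10],"turn":0}
    - {"linear":[8,-57,-29],"turn":0}
    - {"linear":[14,-99,-51],"turn":0}
    - {"linear":[20,-142,-74],"turn":0}
    - {"linear":[25,-184,-96],"turn":0}
    - {"linear":[31,-226,-118],"turn":0}
    - {"linear":[37,-268,-139],"turn":0}
    - {"linear":[43,-310,-161],"turn":0}
    - {"linear":[49,-353,-184],"turn":0}
    - {"linear":[54,-395,-205],"turn":0}
    - {"linear":[60,-433,-225],"turn":0}
    - {"linear":[63,-460,-239],"turn":0}
    - {"linear":[65,-472,-245],"turn":0}
    - {"linear":[65,-472,-245],"turn":0}

```text
t: 15.55
eef_pos: [425.0, 96.9, 524.8]
tcp_rot: [2.698, -0.019, 1.586]
ft_force: [0.8, 0.2, -3.5]
opening: 0.107
```

```bash
python3 mv.py 422 97 300;python3 - <<'E'
from h import *
p,d=env.read_camera('scene');save('s3',p)
E
```

```text
15.55 [ 0.0764 -0.0983  1.7604 -0.0104  1.0359  0.069 ] [425.0244  96.8819 524.8227] [ 2.6983 -0.0192  1.5858] [ 0.7758  0.2008 -3.525 ] 10.218415453573737
z [ 0.4286  0.0238 -0.9032] y [0.9033 0.0053 0.4289]
tool shift [ -4.1575 -99.1529 201.7568]
```

View pics/s3.png

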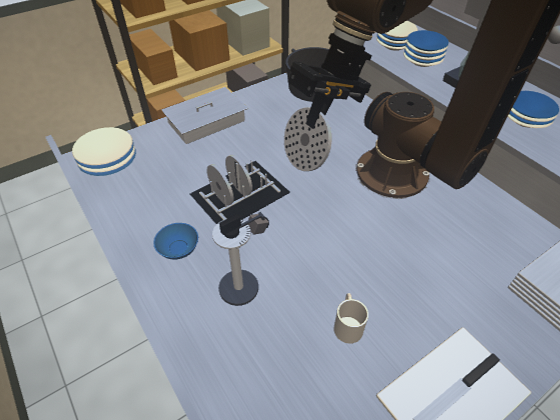

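The disc, holes towards the camera side, is held tilted at (307,138). Now descend.

Call:
play_rows:
  targets:
    - {"linear":[-0.4,-9,18],"turn":0}
    - {"linear":[-1,-27,54],"turn":0}
    - {"linear":[-2,-46,93],"turn":0}
    - {"linear":[-2.6,-63,128],"turn":0}
    - {"linear":[-3.3,-80,163],"turn":0}
    - {"linear":[-3.9,-93,189],"turn":0}
    - {"linear":[-4.2,-99,202],"turn":0}
    - {"linear":[-4.2,-99,202],"turn":0}

```text
t: 16.6
eef_pos: [423.0, 96.7, 298.0]
tcp_rot: [2.703, -0.019, 1.585]
ft_force: [-0.6, -0.5, -2.5]
opening: 0.104
```

```bash
python3 - <<'E'
from st import *
for n in('scene','wrist','top'):
    P=env.camera_params(n);p,d=env.read_camera(n);save(n+'7',p);np.savez('pics/%s7.npz'%n,p=p,d=d,**P)
P=np.load('pics/scene7.npz')
Cn=s['eef_pos']+110.7*R[:,2];print('centre nominal',Cn,proj(P,Cn))
E
```

```text
16.6 [ 0.0765  0.1168  2.1821 -0.0238  0.4035  0.0863] [422.9523  96.6804 297.9958] [ 2.7026 -0.019   1.585 ] [-0.6195 -0.4883 -2.5254] 9.876314326537237
z [ 0.4247  0.0232 -0.905 ] y [0.9052 0.0048 0.425 ]
centre nominal [469.9712  99.2475 197.8104] (np.float64(302.76121941029794), np.float64(207.76578338665243))
```

View pics/scene7.png

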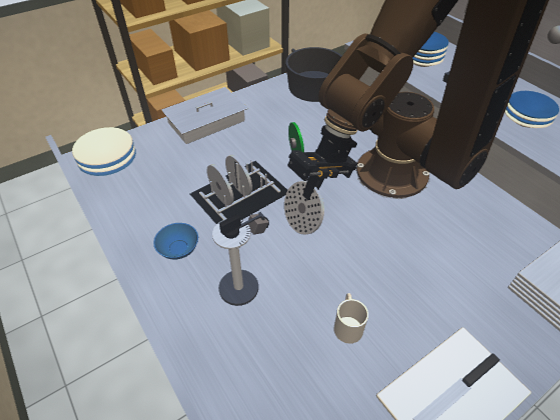

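View pics/wrist7.png

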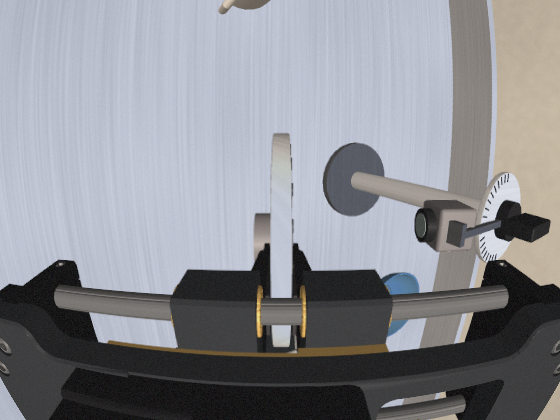

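View pics/top7.png

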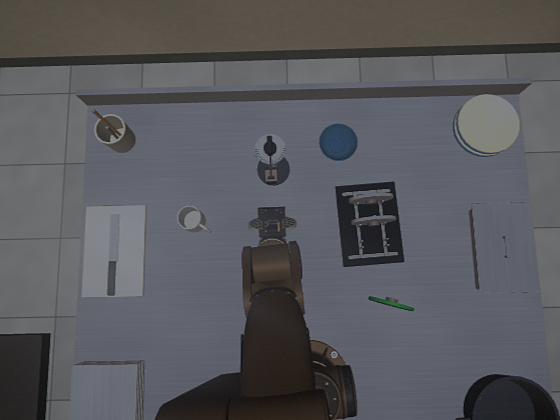

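Scene view: the hole face at (304,207) looks at the lens. Wrist view: the lens at (424,225), disc square in front of it. I'll measure the disc plane, disc centre and lens directly.

```bash
cat > meas.py <<'E'
import sys
from st import *
def meas(tag):
    P=np.load('pics/scene%s.npz'%tag)
    Cn=s['eef_pos']+110.7*R[:,2];n=R[:,1];uc,vc=proj(P,Cn)
    q=[]
    for v in range(int(vc)-45,int(vc)+45):
        for u in range(int(uc)-40,int(uc)+40):
            d=P['d'][v,u]
            if d>0:
                x=pix2world(P,u,v,d)
                if abs((x-Cn)@n-5)<6 and np.linalg.norm(x-Cn)<78: q.append([u,v,*x])
    q=np.array(q);x=q[:,2:];
    c=x.mean(0);
    for _ in range(3):
        U,S,V=np.linalg.svd(x-x.mean(0),full_matrices=False);nn=V[2]*np.sign(V[2]@n);e=(x-x.mean(0))@nn;x=x[abs(e)<2.5]
    nn0=nn;off=(x.mean(0)-Cn)@n
    print('normal',nn,'elev',np.degrees(np.arcsin(nn[2])),'az',np.degrees(np.arctan2(nn[1],nn[0])),'face off',off)
    m=np.zeros(P['d'].shape,np.uint8);m[q[:,1].astype(int),q[:,0].astype(int)]=255
    cs,_=cv2.findContours(m,cv2.RETR_EXTERNAL,cv2.CHAIN_APPROX_NONE);c=max(cs,key=cv2.contourArea)[:,0,:]
    # intersect rays with face plane (Cn+5n, n), fit circle on lower part
    B=[]
    for u,v in c:
        o,r=ray(P,u,v);pt=o+r*(((Cn+5*n)-o)@n)/(r@n);B.append([(pt-Cn)@R[:,0],(pt-Cn)@R[:,2]])
    B=np.array(B);k=B[:,1]>-35;b=B[k]
    for _ in range(3):
        A=np.c_[2*b,np.ones(len(b))];w=np.linalg.lstsq(A,(b**2).sum(1),rcond=None)[0];r=np.sqrt(w[2]+w[:2]@w[:2]);e=np.hypot(*(b-w[:2]).T)-r;b=b[abs(e)<2.5]
    print('circle centre rel nominal (tool x,z)',w[:2],'r',r,len(b));print('disc centre',Cn+R[:,0]*w[0]+R[:,2]*w[1])
if __name__=='__main__':
    meas('7')
    W=np.load('pics/wrist7.npz')
    print('lens depth pts')
    for u,v in((418,225),(424,215),(424,225),(424,235),(430,225)): print(u,v,wp(W,u,v,W['d'][v,u]),W['p'][v,u])
    S=np.load('pics/scene7.npz');ax=np.array([681.8,101.4,0]);L=np.array([681.8-95,101.4-.8,217]);
    c3=wproj(W,L);print('lens nominal in wrist px',c3,'knob top',wproj(W,[681.8,101.4,291]),'scene',proj(S,L))
    p=W['p'];save('c_l7',cv2.resize(p[160:280,380:560],(780,520),interpolation=cv2.INTER_CUBIC))
E
python3 meas.py
```

```text
16.75 [ 0.0768  0.1135  2.1811 -0.0237  0.4041  0.0863] [422.9443  96.8328 299.7313] [ 2.6989 -0.0192  1.5853] [ 0.3605  0.2097 -3.2124] 9.854018709463906
z [ 0.428   0.0236 -0.9034] y [0.9036 0.0049 0.4283]
normal [0.9048 0.0067 0.4258] elev 25.19994261093175 az 0.4260467510360481 face off 5.527734138850091
circle centre rel nominal (tool x,z) [ 1.2676 -1.475 ] r 69.57533869827171 74
disc centre [469.6793 100.6787 201.0765]
lens depth pts
418 225 [588.8111  98.5006 212.9613] [68 75 71]
424 215 [584.5231 109.6684 221.628 ] [33 35 34]
424 225 [582.014  102.5839 224.8643] [72 76 73]
424 235 [582.5226  94.4848 225.7919] [34 38 38]
430 225 [582.7771 103.9548 230.3737] [70 67 67]
lens nominal in wrist px (420.30003445836843, 224.11529459266342) knob top (541.9467949783661, 230.5711875274867) scene (np.float64(265.51724093941476), np.float64(222.5255860494927))
```

View pics/c_l7.png

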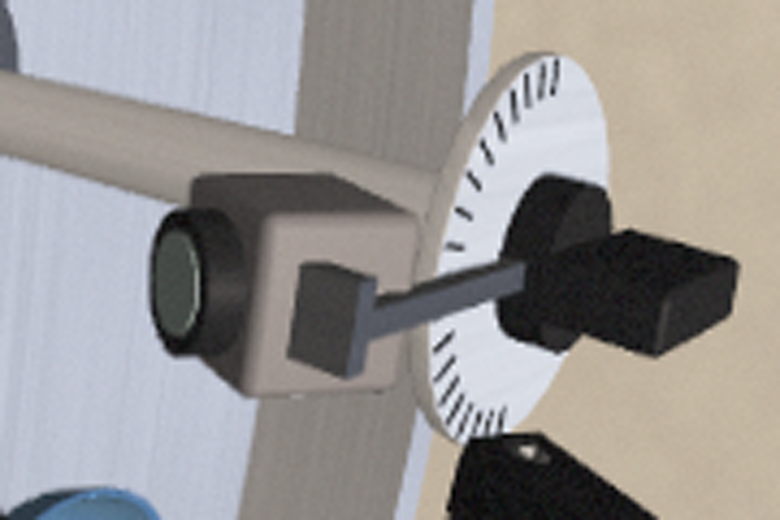

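Call:
play_rows:
  targets:
    - {"linear":[-0.2,-6,11],"turn":0}
    - {"linear":[-0.5,-13,26],"turn":0}
    - {"linear":[-0.7,-17.5,34.2],"turn":0}
    - {"linear":[-0.7,-17.5,34.2],"turn":0}
    - {"linear":[-0.7,-17.5,34.2],"turn":0}
    - {"linear":[-0.7,-17.5,34.2],"turn":0}

```text
t: 17.5
eef_pos: [421.2, 96.9, 261.4]
tcp_rot: [2.699, -0.019, 1.586]
ft_force: [0.1, 0.0, -3.5]
opening: 0.098
```

```bash
python3 - <<'E'
from meas import *
P=env.camera_params('wrist');p,d=env.read_camera('wrist');save('wrist8',p);np.savez('pics/wrist8.npz',p=p,d=d,**P)
P=env.camera_params('scene');p,d=env.read_camera('scene');save('scene8',p);np.savez('pics/scene8.npz',p=p,d=d,**P)
meas('8')
L=np.array([586.8,100.6,217]);print(wproj(np.load('pics/wrist8.npz'),L))
a=p[120:330,150:380];save('c_s8',cv2.resize(a,(657,600),interpolation=cv2.INTER_CUBIC))
w=np.load('pics/wrist8.npz')['p'];save('c_w8',cv2.resize(w[110:290,240:560],(800,450),interpolation=cv2.INTER_CUBIC))
E
```

```text
17.5 [ 0.0774  0.1802  2.2403 -0.0345  0.2781  0.098 ] [421.2124  96.9234 261.3728] [ 2.6987 -0.0192  1.5856] [ 0.1031  0.0478 -3.5012] 9.278040458468551
z [ 0.4283  0.0237 -0.9033] y [0.9035 0.0051 0.4285]
normal [0.9032 0.0094 0.4291] elev 25.411480884846164 az 0.598734511140458 face off 6.668580173308029
circle centre rel nominal (tool x,z) [ 1.2035 -0.9133] r 68.72700525692915 33
disc centre [468.211  100.7294 162.2204]
(457.4254654280621, 236.7781202092997)
```

View pics/c_s8.png

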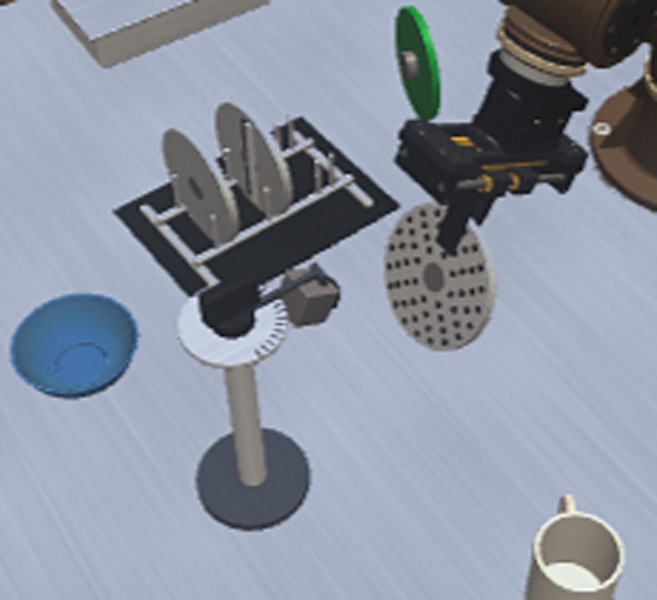

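View pics/c_w8.png

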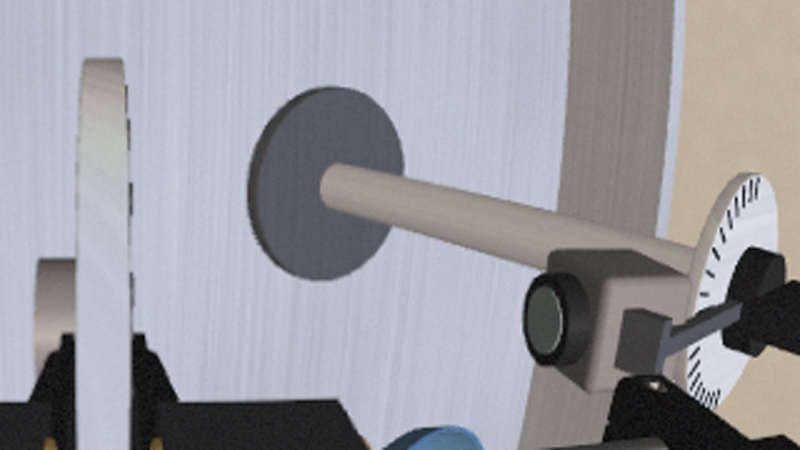

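Final checks: disc centre (468.2,100.7,162.2) against the target (468.9,99.7,162). Normal is at elevation 25.4° and azimuth 0.6°. The lens sits where predicted to within 2 px, and the bystanders are in place. Handing in.

```bash
python3 -c "
from cell import env
print(env.state()['qvel'].round(4)); print(env.job_done())"
```

```text
[-0.0014  0.0016  0.0017 -0.0016 -0.0024 -0.0009]
the job is handed in; nothing more can be done
None
```

The job is handed in at about 17.6 s: the knob is at zero, and the grater is held in front of the lens. There is no verdict, so the figures below are my own checks.

**What I did:**
- **Knob:** I turned it about 48° counter-clockwise to the long zero mark.
- **Grater:** I pinched it by its rim, lifted it out of the rack and held it in front of the inspection camera, cutting side to the lens.
- **25° tilt:** the moves only shift the tool or turn it about its own axis. I got the tilt by repeatedly asking for poses just beyond the arm's reach, each of which tipped the tool outward about 2.3° and stayed.

**Last checks:**

| Check | Measured | Wanted |
|---|---|---|
| Pointer direction after release | 180.4° | 180.45° (dial marks) |
| Disc centre (mm) | (468.2, 100.7, 162.2) | (468.9, 99.7, 162) |
| Distance from lens, using its expected position | about 130 mm | 130 mm |
| Disc tilt | 25.4° | 25° |
| Disc direction, level | 0.6° | about 0.5–0.7° (stand's own direction) |

In the last scene picture the slicer, blank, bowl and mug looked undisturbed, and the green look-alike was not touched.

**Disagreements:**
- One reading of the bar's direction gave 181.3°.
- The cameras differ by 1–2 mm on positions.
- The lens appeared about 2 px off prediction in two wrist views, in opposite directions.

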